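# Clamp a glued thin-section stack at the second ratchet click

### The arm

A 6-joint arm with a two-finger parallel gripper is mounted at the origin on the work surface. World frame = base frame: x ahead of the robot, y to its left, z up, the work surface at z = 0. Lengths are in mm, angles in rad, forces in N, time in s.
With the tool pointing down it reaches from about 400 to 925 mm from the base axis. Payload 3.4 kg.
Tool frame: the origin (TCP) lies at the very end of the fingers, on their centre line; the grasp point (between the pads) lies grasp_offset behind it (grasp_offset is the distance from the TCP to the grasp point, in mm); z points along the fingers, x is the direction in which the jaws open and shut, and the axes are right-handed (so a half turn about z gives the same grasp; the last joint's range is limited). The gripper opens to 85 mm and grips with 20 to 120 N. Pads are 22 mm wide; open, the fingers measure 114 mm over their backs; the gripper's body (76 mm by 85 mm) begins 54 mm behind the grasp point. The pads swing forward as they close: fully open they stand 13 mm farther back than shut.
Start: joints at [1.05, 0.307, 1.506, -0, 1.328, -0.073], TCP at [248.988, 518.301, 231.305] pointing down, gripper open.
Joint ranges: [-3.12, 3.12], [-1.05, 2.28], [0.14, 2.33], [-1.42, 4.57], [0.1, 2.73], [-2.68, 2.68]. Speed limits (rad/s): [2.57, 2.57, 3.14, 3.14, 3.14, 3.14].

### API

Orientations are given as [roll, pitch, yaw] about the fixed x, y, z axes, in that order (R = Rz(yaw) Ry(pitch) Rx(roll)).
In Python, from workcell import * gives the robot as it stands.
- The arm moves only by the tool apply_moves, never from a script. Its argument "increments" is a list of rows, each a list of 7 numbers: the shift along the tool's x, y, z in units of 40 mm (1.0 is 40 mm), then the turn, a rotation vector about the tool's x, y, z in units of 6 degrees (1.0 is 6 degrees), then the closure, from -1 (fully open) to 1 (shut), so that 0 is half open. A call has 1 to 12 rows; each row shifts and turns the commanded pose from where the row before left it, along the tool's axes as they then stand; what a row does not reach is not made up. A row lasts 1/12 s, in which the tool goes at most 41.7 mm and 7.16 degrees, less where a joint would pass 70% of its speed; a pose out of reach is approached as far as the arm can. A call with a number of a shift or a turn outside -1 to 1 is refused whole. A call with a gripper value outside its range is refused whole. The fingers move at their own pace and stop on an object; "squeeze" is the grip in N (left out, the last holds). Time passes only in rows, so rows that do not move let the fingers close. It gives the time, the measured TCP pose, the force and the opening at its end, in the units of the state.
- sense(): the state, without advancing time (a new reading comes with each control period).
- camera(name): name is "side" or "top"; returns a dict with "img" (420x560x3 uint8, red, green, blue), "z_map" (420x560 float32, mm along the optical axis (not along the pixel's ray), 0 where there is no reading), "fov_y" (degrees; the focal length in pixels is half the picture's height over the tangent of half this angle, whatever the lens; pixels are square), "cx", "cy" (the principal point, pixels), "rvec" (rotation vector, rad) and "tvec" (3), from world to camera coordinates, as OpenCV has them. Camera axes: x right, y down, z forward; pixel columns grow to the right and rows downward; lengths in mm; the calibration is good to about 2 mm. A picture is of the moment at which its call begins.
- sign_off(): hands the job in, once; it reports no verdict.
The state is a dict: "time_s": time; "joint_positions": joint angles; "joint_velocities": joint speeds; "tau": joint torques, N m; "eef_pos": TCP position; "orientation": TCP orientation; "wrist_force": force on the tool from outside, world axes, zero at the start; "moment": the same for the moment, N m; "grip_width": finger opening in mm.
Only numpy, scipy, OpenCV 4.12 (cv2) and the standard library are available. Lean on these libraries where they do the work, as an engineer would, in place of code of your own. Each camera call takes 0.05 s, during which the arm holds its last target.

### The job

Take the glued stack (a rock chip on its glass) that stands in the white tray and stand it upright on the bed of the bonding clamp, centred between the two jaws. Then wind the clamp's black knob clockwise until the sprung jaw comes to bear on the stack, and from there give it two more clicks of the ratchet, no more (too hard a squeeze cracks the glass), so that the pawl holds the pressure after you let go. Leave the other things on the bench where they are.

Things in the scene. Friction and masses are not known exactly. Their poses are not given: they have to be found in the camera images.
- stack_mid (a point): centre of the glued stack, half-way up: a loose upright block, grey sawn rock with a 2 mm glass slide glued on one broad face; 28 mm wide (its x), 16 mm thick (its y, the way it is clamped; either face may go to either jaw), 48 mm tall (z), 60 g. Stands on the tray's floor (3 mm up, rim 9 mm high). Grip it across the 28 mm width, so that the fingers pass beside the jaws
- clamp: bonding clamp fixed to the bench: grey base plate 120 mm (its x) by 204 mm (its y), top 12 mm up; origin at the centre of its underside, z up. The knob stands at its -y end, the fixed back jaw at its +y end, and between them the moving press jaw, which winding pushes towards +y through two springs
- bed_mid (a point): middle of the top of the clamp's raised steel bed, 18 mm above the bench: the stack stands on it. The bed is 24 mm wide (clamp's x); the opening between the back jaw and the pad of the press jaw is 24 mm long or more at the start
- back_jaw: the fixed back jaw, a block 30 mm wide, 18 mm thick, 12 to 60 mm above the bench. Its origin lies on its flat face, mid-width, at bench height (x = 0, y = 80 mm in the clamp's frame); its axes are the clamp's; the opening lies on its -y side
- knob_grip (a point): on the knob's vertical axis, at the height to grip, 82 mm above the bench (x = 0, y = -46 mm in the clamp's frame). The knob is a plain round black knurled cylinder, 42 mm in diameter, 64 to 100 mm above the bench, with a white index line on top. Below it lies the steel ratchet wheel, 88 mm across, 49 to 57 mm above the bench
- pawl_pivot (a point): top of the post (61 mm above the bench) on which the sprung pawl pivots, beside the ratchet wheel on the clamp's +x side. The pawl's 46 mm arm points at the wheel; its thumb tab would let the wheel loose, so leave it alone
- press_face (a point): a reference point in the clamp's frame: where the face of the press jaw's rubber pad (22 mm wide, 22 to 50 mm above the bench) is with the knob at 0 and the pad's stud screwed right in. The stud is left 0 to 22 mm out from the last job, and this is not measured: the face starts that much nearer to the back jaw (52 mm from this point). It moves 17.5 mm per radian of the knob; touch must be felt
- wheel (a joint): angle of knob and ratchet wheel (rad), growing clockwise from above (winding); starts between 0 and 0.3. 20 teeth: the pawl clicks about 0.035 rad past each multiple of 0.314 and then holds the wheel from turning back below that multiple. Turning costs 0.02 to 0.1 N m. At bearing, 0.8 to 2.1 rad, the torque steps up by 0.14 N m (8 N of squeeze), then 0.145 N m (8.2 N) per tooth
- oil_bottle: small amber glass immersion-oil bottle with a black cap, 28 mm diameter, 70 mm tall, loose; leave alone
- slide_box: white plastic slide box, 87 x 102 mm, 32 mm tall, loose; leave alone
- objective: steel microscope objective standing on its thread end, 29 mm diameter, 43 mm tall, loose; leave alone
- petri_dish: clear plastic covered petri dish, 92 mm diameter, 15 mm tall, loose; leave alone
- driver: screwdriver with a black handle, lying flat, 160 mm long, loose; leave alone
- offcut: spare sawn rock chip lying flat in the white tray, 30 x 20 mm, 8 mm thick, loose; leave alone
Mind the look-alikes: they are no part of the job. What is shaped like the part that bears stack_mid but brown, orange or red is not meant.

How it is judged:
By the outcome, as a careful person would: the job done as asked, in the order asked, and still so for the second after the job is handed in, with the robot touching nothing.
It also fails if it takes over 67 s, if anything falls off the work surface, if the arm or the gripper's body presses on something with over 40 N, if the wrist force passes 120 N, or if a joint passes its speed limit or range.

## Working session

There is one attempt and no reset: what is moved stays moved. The work goes in short steps, Python scripts to look and compute and a tool call to move; the robot and the scene stay as the last step left them, time stands still between calls to the robot, and variables do not carry over. Pictures are saved under pics/ and viewed, and the job is handed in when it is done.

Besides the shell and the picture viewer there is one more tool, called after "Request:" by a JSON object that holds its "name" and its "arguments". apply_moves: Moves the arm, as the interface text tells. Its arguments: {"type":"object","properties":{"increments":{"type":"array","items":{"type":"array","items":{"type":"number"}}},"squeeze":{"type":"number"}},"required":["increments"]}

```bash
ls; mkdir -p pics; python3 - <<'E'
from workcell import *
import cv2,numpy as np
s=sense();print({k:np.round(v,3).tolist() for k,v in s.items()})
for n in("side","top"):
    c=camera(n);cv2.imwrite(f"pics/{n}0.png",c["img"][:,:,::-1]);np.savez(f"{n}0.npz",**c)
    print(n,c["fov_y"],c["cx"],c["cy"],c["rvec"],c["tvec"])
E
```

```text
pics
{'time_s': 0.0, 'joint_positions': [1.049, 0.308, 1.508, -0.0, 1.328, -0.074], 'joint_velocities': [-0.0, -0.0, 0.001, -0.002, 0.0, -0.0], 'tau': [-0.001, -45.756, -25.192, -0.0, 0.014, -0.0], 'eef_pos': [248.647, 517.677, 230.373], 'orientation': [-3.141, 0.002, 1.123], 'wrist_force': [-0.377, 0.382, 0.482], 'moment': [0.018, -0.01, 0.028], 'grip_width': 85.311}
side 49.464613612984934 271.68475622297785 213.49534696036082 [ 0.35515521 -2.75394656  1.21569931] [532.40245466 155.9391483  900.63855579]
top 56.63337312710119 274.2287630804289 208.64999616051887 [ 2.15557557 -2.13771674  0.22451727] [-35.3508012  565.21098626 888.92750368]
```

View pics/side0.png

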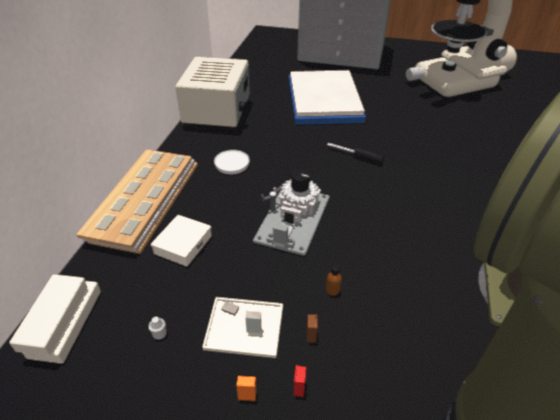

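View pics/top0.png

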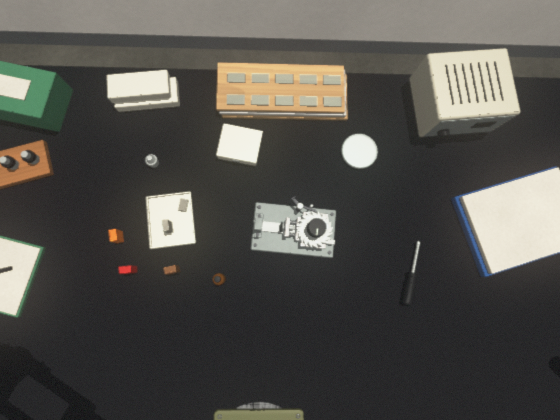

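Both views show the white tray, in side at (245,325) and in top at (171,220). It holds a grey upright block, side (254,322) and top (167,227), and a flat offcut, side (230,307) and top (184,205). Possible mix-ups in the side view are the brown block (312,328), the red one (300,381), the orange one (247,388) and the flat offcut (230,307). By the description, the grey upright block in the tray is the one I want. I'll check it in close crops next.

```bash
cat > h.py <<'E'
import cv2,numpy as np
def load(n):
    c=dict(np.load(n+".npz"));
    f=210/np.tan(np.radians(float(c["fov_y"]))/2);c["f"]=f
    c["K"]=np.array([[f,0,c["cx"]],[0,f,c["cy"]],[0,0,1.]]);c["R"]=cv2.Rodrigues(c["rvec"])[0];c["o"]=-c["R"].T@c["tvec"].ravel()
    return c
def ray(c,u,v,z):
    d=c["R"].T@np.linalg.inv(c["K"])@np.array([u,v,1.]);return c["o"]+d*(z-c["o"][2])/d[2]
def cloud(c):
    v,u=np.mgrid[:420,:560];Z=c["z_map"]
    P=np.stack([(u-c["cx"])/c["f"]*Z,(v-c["cy"])/c["f"]*Z,Z],-1)
    W=(P-c["tvec"].ravel())@c["R"];W[Z<=0]=np.nan;return W
def proj(c,p):
    q=c["K"]@(c["R"]@np.array(p,float)+c["tvec"].ravel());return q[:2]/q[2]
def crop(c,u0,v0,u1,v1,k,fn):
    cv2.imwrite(fn,cv2.resize(np.ascontiguousarray(c["img"][v0:v1,u0:u1,::-1]),None,fx=k,fy=k,interpolation=cv2.INTER_CUBIC))
E
python3 - <<'E'
from h import *
s=load("side0");t=load("top0")
a=[];
def cr(c,u0,v0,u1,v1):return cv2.resize(np.ascontiguousarray(c["img"][v0:v1,u0:u1,::-1]),(400,300),interpolation=cv2.INTER_CUBIC)
im=np.vstack([np.hstack([cr(s,190,285,310,375),cr(t,130,180,210,240)]),np.hstack([cr(s,240,165,360,255),cr(t,240,188,352,272)])])
cv2.imwrite("pics/crop0.png",im)
for n,c in(("s",s),("t",t)):
    W=cloud(c);print(n,c["o"].round(0))
    for lab,(u,v) in dict(s=dict(stack=(254,322),trayfl=(220,335),plate=(275,240),knob=(301,180)),t=dict(stack=(167,227),trayfl=(160,205),plate=(262,247),knob=(318,226)))[n].items(): print(lab,W[v,u].round(1))
E
```

```text
s [366. 678. 725.]
stack [521.2 233.2  37.2]
trayfl [580.6 254.1   4.1]
plate [540.   12.5  22. ]
knob [ 511.8 -109.    98.9]
t [404.   2. 974.]
stack [518.4 222.6  50.9]
trayfl [579.7 254.4   2.6]
plate [475.8  -2.3  13.5]
knob [ 517.9 -128.5   99.6]
```

View pics/crop0.png

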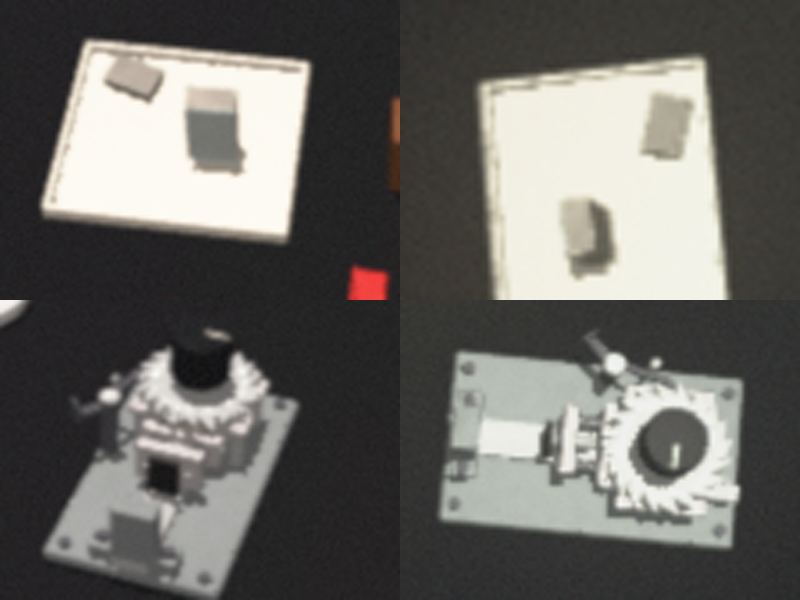

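The crops confirm it: an upright grey block with a bluish glass face stands in the tray. The clamp's back jaw is on the image left in the top view (world +y), the knob is on the right, and the pawl is on the +x side. Next I measure.

```bash
python3 - <<'E'
from h import *
s=load("side0");t=load("top0")
for n,c in(("side",s),("top",t)):
    W=cloud(c)
    def sel(cx,cy,r,z0,z1):
        return (np.hypot(W[...,0]-cx,W[...,1]-cy)<r)&(W[...,2]>z0)&(W[...,2]<z1)
    def rect(m,lab):
        p=W[m];r=cv2.minAreaRect(p[:,:2].astype(np.float32));print(n,lab,m.sum(),np.nanmean(p,0).round(1),np.round(r[0],1),np.round(r[1],1),round(r[2],1))
    rect(sel(518,224,35,47,55),"stacktop")
    rect(sel(518,-70,170,8,16),"plate")
    rect(sel(518,-128,40,95,104),"knobtop")
    rect(sel(518,-128,60,53,62),"wheeltop")
    rect(sel(505,0,50,56,64),"jawtop")
    rect(sel(518,224,90,7,13),"rim/offcut")
# plate corners by contour with rays at z=12 in top
for n,c,(u0,v0,u1,v1) in(("top",t,(235,185,355,275)),("side",s,(240,160,350,262))):
    W=cloud(c)
    m=((c["img"].max(-1)>75)).astype(np.uint8);k=np.zeros_like(m);k[v0:v1,u0:u1]=m[v0:v1,u0:u1]
    cs=max(cv2.findContours(k,0,2)[0],key=cv2.contourArea)
    h=cv2.approxPolyDP(cv2.convexHull(cs),4,True)[:,0]
    print(n,[(tuple(p),ray(c,*p,12)[:2].round(0).tolist()) for p in h])
E
```

```text
side stacktop 133 [524.6 228.3  50.1] [525.3 227.3] [27.1 18.5] 13.3
side plate 1613 [514.1 -51.7  12. ] [522.1 -81. ] [206.6 120.3] 84.7
side knobtop 192 [ 517.6 -124.5   99.6] [ 518.6 -127.2] [40.7 42.1] 23.2
side wheeltop 493 [ 519.6 -115.9   56.8] [ 525.6 -121.3] [102.6  76.6] 7.7
side jawtop 102 [529.9   9.   59.6] [530.4   7.8] [18.9 30.1] 86.1
side rim/offcut 490 [542.2 217.8   9.3] [543.8 224.6] [128.4 112. ] 7.7
top stacktop 84 [523.3 227.7  50.9] [523.4 227.9] [26.9 16.4] 9.7
top plate 2073 [516.9 -66.4  11.8] [521. -81.] [203.9 120.1] 85.0
top knobtop 266 [ 516.2 -126.6   99.6] [ 516.1 -126.8] [40.6 40.3] 27.4
top wheeltop 623 [ 518.2 -123.9   56.7] [ 522.7 -121.8] [100.4  82.6] 45.9
top jawtop 98 [528.9   7.4  59.8] [529.2   7.4] [17.7 30.1] 84.5
top rim/offcut 324 [543.1 216.8   9.6] [543.  225.2] [129.3 110.7] 8.1
top [((np.int32(255), np.int32(203)), [586.0, 16.0]), ((np.int32(294), np.int32(197)), [603.0, -82.0]), ((np.int32(335), np.int32(210)), [570.0, -185.0]), ((np.int32(332), np.int32(257)), [453.0, -175.0]), ((np.int32(251), np.int32(249)), [471.0, 25.0])]
side [((np.int32(329), np.int32(196)), [453.0, -174.0]), ((np.int32(304), np.int32(254)), [473.0, 28.0]), ((np.int32(253), np.int32(241)), [588.0, 18.0]), ((np.int32(264), np.int32(197)), [605.0, -131.0]), ((np.int32(273), np.int32(187)), [593.0, -173.0]), ((np.int32(290), np.int32(179)), [560.0, -215.0]), ((np.int32(311), np.int32(180)), [508.0, -224.0])]
```

```bash
python3 - <<'E'
from h import *
from workcell import *
import workcell
try: print("grasp_offset",grasp_offset)
except Exception as e: print(e,[x for x in dir(workcell) if x[0]!='_'])
s=load("side0");t=load("top0")
o=np.array([521.3,-81.1]);a=-0.0908;R=np.array([[np.cos(a),np.sin(a)],[-np.sin(a),np.cos(a)]])
for n,c in(("side",s),("top",t)):
    W=cloud(c);C=W.copy();C[...,:2]=(W[...,:2]-o)@R.T
    for x0 in(-9,-3,3):
        m=(C[...,0]>x0)&(C[...,0]<x0+6)&(C[...,1]>0)&(C[...,1]<100)&(C[...,2]>9)&(C[...,2]<75)
        p=C[m];p=p[np.argsort(p[:,1])]
        print(n,x0,[(int(q[1]),int(q[2])) for q in p[::2]])
    # stack & neighbours
    m=(np.hypot(W[...,0]-524,W[...,1]-228)<80)&(W[...,2]>8.2)&(W[...,2]<13)
    m2=m&(c["img"].max(-1)<170)
    print("offcut",np.nanmedian(W[m2],0),m2.sum())
u=[proj(s,[528.5-4*.09,-1.4-12,40])];print(u)
E
```

```text
grasp_offset 18.700000000000003
side -9 [(15, 49), (17, 50), (19, 49), (19, 50), (21, 40), (21, 34), (21, 31), (22, 38), (23, 50), (27, 17), (30, 50), (31, 51), (32, 17), (32, 43), (33, 22), (33, 34), (34, 44), (34, 35), (34, 36), (34, 17), (34, 29), (34, 18), (35, 34), (35, 39), (35, 48), (35, 25), (36, 41), (36, 44), (38, 18), (41, 18), (42, 18), (43, 16), (47, 17), (50, 16), (53, 18), (55, 17), (60, 17), (81, 60), (82, 59), (85, 60), (88, 60), (89, 60), (90, 59), (92, 60), (93, 59), (94, 62), (95, 41), (95, 22), (95, 40), (95, 38), (96, 46), (96, 59), (96, 40), (96, 50), (96, 27), (97, 38), (97, 33), (97, 54), (97, 21), (97, 33), (97, 23), (97, 48), (97, 11), (98, 54), (98, 57), (98, 61), (99, 19), (99, 55), (99, 46)]
side -3 [(1, 38), (12, 47), (16, 49), (21, 49), (21, 49), (22, 47), (23, 46), (31, 18), (32, 51), (33, 50), (33, 26), (33, 48), (34, 27), (34, 45), (34, 18), (34, 39), (35, 26), (35, 35), (35, 38), (35, 31), (36, 19), (37, 18), (38, 18), (43, 18), (81, 57), (83, 58), (85, 58), (88, 61), (90, 59), (92, 56), (94, 61), (95, 44), (95, 53), (95, 37), (96, 55), (96, 20), (
[... 1653 characters left out ...]
74, 17), (77, 19), (79, 58), (81, 63), (82, 62), (84, 60), (86, 58), (87, 59), (89, 59), (91, 58), (91, 61), (94, 59), (96, 61), (99, 15)]
top 3 [(0, 17), (3, 18), (7, 38), (9, 37), (11, 37), (15, 50), (17, 48), (20, 49), (22, 49), (24, 41), (26, 35), (28, 18), (32, 50), (32, 50), (34, 52), (35, 17), (37, 16), (38, 17), (40, 15), (43, 20), (45, 17), (48, 16), (50, 17), (50, 20), (52, 17), (55, 15), (57, 15), (58, 18), (60, 18), (62, 16), (65, 14), (65, 18), (67, 16), (70, 16), (72, 17), (75, 17), (77, 18), (80, 57), (82, 60), (85, 61), (87, 59), (89, 60), (92, 59), (92, 59), (94, 58), (96, 60), (97, 60)]
offcut [566.36910976 196.10990112  10.09712497] 12
[array([283.30102153, 226.84479956])]
```

```bash
cat > plan.py <<'E'
import numpy as np
from workcell import sense
def plan(goal,yaw,n,tail=0,g=-0.4,start=None):
    s=sense();p=np.array(s["eef_pos"],float);y=s["orientation"][2]
    print("now",p.round(1),"ori",np.round(s["orientation"],4),"t",round(s["time_s"],2),"w",round(s["grip_width"],1))
    dy=(yaw-y+np.pi)%(2*np.pi)-np.pi;p0=p.copy();rows=[]
    for i in range(n):
        tgt=p0+(np.array(goal)-p0)*(i+1)/n; d=tgt-p
        tx=np.array([np.cos(y),np.sin(y),0]);ty=np.array([np.sin(y),-np.cos(y),0])
        r=np.round([d@tx/40,d@ty/40,-d[2]/40],2)
        p=p+40*(r[0]*tx+r[1]*ty)-np.array([0,0,40*r[2]])
        w=round(-np.degrees(dy)/n/6,2);y=y-np.radians(6*w)
        rows.append([*[float(x) for x in r],0,0,w,g])
    print(str(rows).replace(" ",""));print("end",p.round(1),round(y,3))
E
python3 -c "
from plan import *
plan([524.3,227.6,130],0.185,12)"
```

```text
now [248.7 517.7 230.5] ori [-3.1414e+00  1.9000e-03  1.1229e+00] t 0.1 w 85.4
[[-0.3,0.78,0.21,0,0,np.float64(0.75),-0.4],[-0.23,0.8,0.21,0,0,np.float64(0.75),-0.4],[-0.17,0.82,0.21,0,0,np.float64(0.75),-0.4],[-0.11,0.82,0.21,0,0,np.float64(0.75),-0.4],[-0.04,0.83,0.21,0,0,np.float64(0.75),-0.4],[0.03,0.84,0.21,0,0,np.float64(0.75),-0.4],[0.09,0.83,0.21,0,0,np.float64(0.75),-0.4],[0.15,0.82,0.2,0,0,np.float64(0.75),-0.4],[0.22,0.8,0.21,0,0,np.float64(0.75),-0.4],[0.28,0.79,0.21,0,0,np.float64(0.75),-0.4],[0.34,0.76,0.21,0,0,np.float64(0.75),-0.4],[0.4,0.73,0.21,0,0,np.float64(0.75),-0.4]]
end [524.3 227.5 130.1] 0.18
```

Request:
{"name": "apply_moves", "arguments": {"increments": [[-0.3,0.78,0.21,0,0,0.75,-0.4],[-0.23,0.8,0.21,0,0,0.75,-0.4],[-0.17,0.82,0.21,0,0,0.75,-0.4],[-0.11,0.82,0.21,0,0,0.75,-0.4],[-0.04,0.83,0.21,0,0,0.75,-0.4],[0.03,0.84,0.21,0,0,0.75,-0.4],[0.09,0.83,0.21,0,0,0.75,-0.4],[0.15,0.82,0.2,0,0,0.75,-0.4],[0.22,0.8,0.21,0,0,0.75,-0.4],[0.28,0.79,0.21,0,0,0.75,-0.4],[0.34,0.76,0.21,0,0,0.75,-0.4],[0.4,0.73,0.21,0,0,0.75,-0.4]], "squeeze": 30}}

```text
time_s: 1.1
eef_pos: [525.2, 226.6, 130.1]
orientation: [3.142, 0.001, 0.176]
wrist_force: [-0.2, 0.1, 1.0]
grip_width: 60.0
```

Request:
{"name": "apply_moves", "arguments": {"increments": [[0,0,0,0,0,0,-0.4]]}}

```text
time_s: 1.18
eef_pos: [528.1, 223.6, 129.0]
orientation: [3.139, 0.0, 0.174]
wrist_force: [0.4, 0.8, 0.6]
grip_width: 59.6
```

```bash
sed -i 's/w=round(/w=float(round(/; s/n\/6,2);y/n\/6,2));y/' plan.py; python3 -c "
from plan import *
plan([524.3,227.6,11.5],0.185,6)"
```

```text
now [528.1 223.6 129. ] ori [3.1387 0.     0.1736] t 1.18 w 59.6
[[-0.01,-0.02,0.49,0,0,-0.02,-0.4],[-0.02,-0.02,0.49,0,0,-0.02,-0.4],[-0.01,-0.02,0.49,0,0,-0.02,-0.4],[-0.01,-0.02,0.49,0,0,-0.02,-0.4],[-0.01,-0.02,0.49,0,0,-0.02,-0.4],[-0.02,-0.01,0.49,0,0,-0.02,-0.4]]
end [524.2 227.4  11.4] 0.186
```

Request:
{"name": "apply_moves", "arguments": {"increments": [[0,0,0,0,0,0,-0.4],[0,0,0,0,0,0,-0.4],[0,0,0,0,0,0,-0.4]]}}

```text
time_s: 1.43
eef_pos: [523.7, 228.7, 130.9]
orientation: [-3.141, 0.001, 0.182]
wrist_force: [-0.3, -0.1, -0.9]
grip_width: 59.8
```

```bash
python3 -c "
from plan import *
plan([524.3,227.6,11.5],0.185,6)"
```

```text
now [523.7 228.7 130.9] ori [-3.1413e+00  7.0000e-04  1.8170e-01] t 1.43 w 59.8
[[0.0,0.0,0.5,0,0,-0.01,-0.4],[0.0,0.01,0.5,0,0,-0.01,-0.4],[0.0,0.0,0.49,0,0,-0.01,-0.4],[0.01,0.01,0.5,0,0,-0.01,-0.4],[-0.0,0.0,0.5,0,0,-0.01,-0.4],[-0.0,0.01,0.5,0,0,-0.01,-0.4]]
end [524.3 227.6  11.3] 0.188
```

Request:
{"name": "apply_moves", "arguments": {"increments": [[0,0,0.5,0,0,0,-0.4],[0,0,0.5,0,0,0,-0.4],[0,0,0.5,0,0,0,-0.4],[0,0,0.5,0,0,0,-0.4],[0,0,0.46,0,0,0,-0.4],[0,0,0.3,0,0,0,-0.4],[0,0,0.2,0,0,0,-0.4],[0,0,0,0,0,0,-0.4],[0,0,0,0,0,0,-0.4],[0,0,0,0,0,0,-0.4]]}}

```text
time_s: 2.27
eef_pos: [525.1, 228.8, 13.5]
orientation: [-3.141, -0.002, 0.181]
wrist_force: [0.2, 0.4, 1.0]
grip_width: 59.7
```

```bash
python3 - <<'E'
from workcell import *
from h import *
s=sense();print(s["eef_pos"],s["wrist_force"])
for n,b in(("side",(200,275,310,357)),("top",(140,195,200,240))):
    c=camera(n);np.savez(n+"1.npz",**c);crop(load(n+"1"),*b,6.5,f"pics/{n}1.png")
E
python3 -c "
import cv2;import numpy as np
a=cv2.imread('pics/side1.png');b=cv2.imread('pics/top1.png');b=cv2.resize(b,(390,292));a=cv2.resize(a,(400,292));cv2.imwrite('pics/pair1.png',np.hstack([a,b]))"
```

```text
[525.05732006 228.83712653  13.45231421] [0.20450047 0.35261313 1.02177839]
```

View pics/pair1.png

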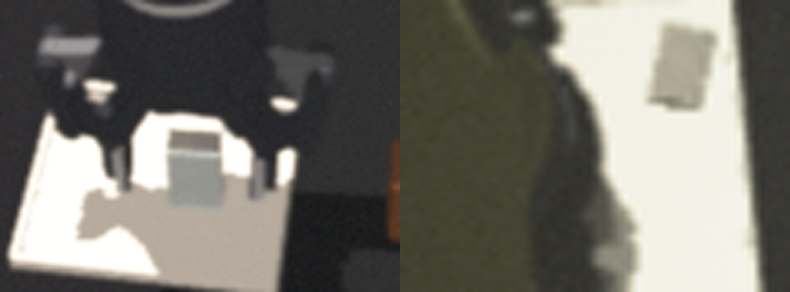

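The side view shows the stack (crop about 195,170) centred between the two fingers, with the offcut clear. I close now.

Request:
{"name": "apply_moves", "arguments": {"increments": [[0,0,0,0,0,0,0.2],[0,0,0,0,0,0,0.6],[0,0,0,0,0,0,0.8],[0,0,0,0,0,0,0.8],[0,0,0,0,0,0,0.8],[0,0,0,0,0,0,0.8]], "squeeze": 30}}

```text
time_s: 2.87
eef_pos: [525.0, 228.1, 13.1]
orientation: [-3.141, -0.001, 0.18]
wrist_force: [-0.7, -0.2, 6.3]
grip_width: 27.5
```

```bash
python3 -c "
from plan import *
print(sense()['wrist_force'])
plan([526.6,-23.3,110],-0.0908,8,g=0.8)"
```

```text
[-0.70282622 -0.16731635  6.27004337]
now [525.  228.1  13.1] ori [-3.1414e+00 -1.0000e-03  1.8040e-01] t 2.87 w 27.5
[[-0.14,0.77,-0.3,0,0,0.32,0.8],[-0.11,0.78,-0.31,0,0,0.32,0.8],[-0.08,0.78,-0.3,0,0,0.32,0.8],[-0.06,0.79,-0.3,0,0,0.32,0.8],[-0.03,0.78,-0.3,0,0,0.32,0.8],[-0.0,0.79,-0.31,0,0,0.32,0.8],[0.02,0.78,-0.3,0,0,0.32,0.8],[0.04,0.79,-0.3,0,0,0.32,0.8]]
end [526.4 -23.4 109.9] -0.088
```

Request:
{"name": "apply_moves", "arguments": {"increments": [[0,0,-0.3,0,0,0,0.8],[0,0,-0.5,0,0,0,0.8],[0,0,-0.6,0,0,0,0.8],[0,0,-0.6,0,0,0,0.8],[0,0,-0.4,0,0,0,0.8],[0,0,0,0,0,0,0.8],[0,0,0,0,0,0,0.8]]}}

```text
time_s: 3.45
eef_pos: [525.0, 228.2, 109.0]
orientation: [-3.141, -0.002, 0.181]
wrist_force: [-0.0, -0.2, -1.5]
grip_width: 27.5
```

```bash
python3 -c "
from plan import *
print(sense()['wrist_force'])
plan([526.6,-23.3,110],-0.0908,9,g=0.8)"
```

```text
[-0.04439619 -0.17239441 -1.47436158]
now [525.  228.2 109. ] ori [-3.1413e+00 -1.8000e-03  1.8050e-01] t 3.45 w 27.5
[[-0.12,0.69,-0.0,0,0,0.29,0.8],[-0.1,0.69,-0.01,0,0,0.29,0.8],[-0.08,0.69,0.0,0,0,0.29,0.8],[-0.06,0.7,-0.0,0,0,0.29,0.8],[-0.04,0.7,-0.0,0,0,0.29,0.8],[-0.01,0.7,-0.01,0,0,0.29,0.8],[0.0,0.69,0.0,0,0,0.29,0.8],[0.03,0.7,-0.0,0,0,0.29,0.8],[0.05,0.7,-0.0,0,0,0.29,0.8]]
end [526.6 -23.3 109.8] -0.093
```

Request:
{"name": "apply_moves", "arguments": {"increments": [[-0.12,0.69,0,0,0,0.29,0.8],[-0.1,0.69,0,0,0,0.29,0.8],[-0.08,0.69,0,0,0,0.29,0.8],[-0.06,0.7,0,0,0,0.29,0.8],[-0.04,0.7,0,0,0,0.29,0.8],[-0.01,0.7,0,0,0,0.29,0.8],[0,0.69,0,0,0,0.29,0.8],[0.03,0.7,0,0,0,0.29,0.8],[0.05,0.7,0,0,0,0.29,0.8],[0,0,0,0,0,0,0.8],[0,0,0,0,0,0,0.8],[0,0,0,0,0,0,0.8]]}}

```text
time_s: 4.45
eef_pos: [525.0, -23.2, 107.1]
orientation: [-3.141, 0.003, -0.094]
wrist_force: [-0.5, 0.4, -0.7]
grip_width: 27.7
```

Request:
{"name": "apply_moves", "arguments": {"increments": [[0,0,0,0,0,0,0.8],[0,0,0,0,0,0,0.8]]}}

```text
time_s: 4.62
eef_pos: [525.7, -22.3, 108.0]
orientation: [-3.141, 0.001, -0.091]
wrist_force: [-0.3, 0.0, -1.5]
grip_width: 27.6
```

```bash
python3 - <<'E'
from workcell import *
from h import *
from plan import *
plan([526.6,-23.3,40],-0.0908,3,g=0.8)
c=camera("side");np.savez("side2.npz",**c);c=load("side2");crop(c,215,130,335,250,5,"pics/side2.png")
E
```

```text
now [525.7 -22.3 108. ] ori [-3.1413e+00  1.2000e-03 -9.1300e-02] t 4.62 w 27.6
[[0.01,0.01,0.57,0,0,-0.0,0.8],[0.01,0.0,0.56,0,0,-0.0,0.8],[0.0,0.01,0.57,0,0,-0.0,0.8]]
end [526.5 -23.2  40. ] -0.091
```

View pics/side2.png

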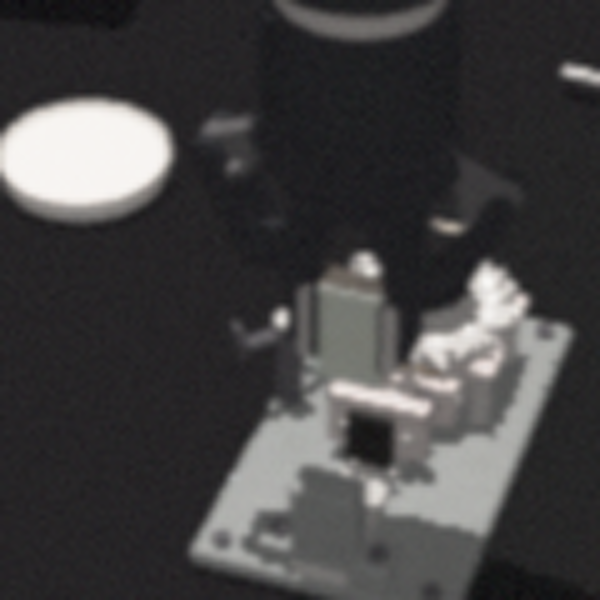

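```bash
python3 - <<'E'
from h import *
c=load("side2");W=cloud(c);o=np.array([521.3,-81.1]);a=-0.0908;R=np.array([[np.cos(a),np.sin(a)],[-np.sin(a),np.cos(a)]])
C=W.copy();C[...,:2]=(W[...,:2]-o)@R.T
u0,v0=280,187;w=C[v0:206,u0:291]
p=w.reshape(-1,3);print(np.nanmedian(p,0))
# column of pixels and row of pixels
print([tuple(np.round(C[v,285],0)) for v in range(180,214,2)])
print([tuple(np.round(C[197,u],0)) for u in range(272,298)])
A=np.c_[p[:,0],p[:,2],np.ones(len(p))];print(np.linalg.lstsq(A,p[:,1],rcond=None)[0])
E
```

```text
[ -1.50722187  66.32555567 127.12085202]
[(np.float64(64.0), np.float64(-132.0), np.float64(4.0)), (np.float64(42.0), np.float64(-65.0), np.float64(53.0)), (np.float64(4.0), np.float64(51.0), np.float64(144.0)), (np.float64(2.0), np.float64(58.0), np.float64(145.0)), (np.float64(-1.0), np.float64(64.0), np.float64(146.0)), (np.float64(-1.0), np.float64(67.0), np.float64(143.0)), (np.float64(-1.0), np.float64(66.0), np.float64(137.0)), (np.float64(-2.0), np.float64(68.0), np.float64(133.0)), (np.float64(-2.0), np.float64(67.0), np.float64(127.0)), (np.float64(-1.0), np.float64(66.0), np.float64(120.0)), (np.float64(-2.0), np.float64(66.0), np.float64(116.0)), (np.float64(-2.0), np.float64(68.0), np.float64(112.0)), (np.float64(-2.0), np.float64(66.0), np.float64(105.0)), (np.float64(-2.0), np.float64(67.0), np.float64(100.0)), (np.float64(14.0), np.float64(19.0), np.float64(50.0)), (np.float64(12.0), np.float64(23.0), np.float64(47.0)), (np.float64(9.0), np.float64(31.0), np.float64(49.0))]
[(np.float64(52.0), np.float64(-1.0), np.float64(55.0)), (np.float64(25.0), np.float64(66.0), n
[... 740 characters left out ...]
oat64(124.0)), (np.float64(-6.0), np.float64(66.0), np.float64(124.0)), (np.float64(-8.0), np.float64(67.0), np.float64(126.0)), (np.float64(-10.0), np.float64(66.0), np.float64(126.0)), (np.float64(-13.0), np.float64(71.0), np.float64(130.0)), (np.float64(-16.0), np.float64(72.0), np.float64(132.0)), (np.float64(-18.0), np.float64(72.0), np.float64(133.0)), (np.float64(-19.0), np.float64(70.0), np.float64(132.0)), (np.float64(-21.0), np.float64(67.0), np.float64(130.0)), (np.float64(-22.0), np.float64(66.0), np.float64(129.0)), (np.float64(-24.0), np.float64(64.0), np.float64(128.0)), (np.float64(-26.0), np.float64(64.0), np.float64(129.0))]
[-4.49009750e-02 -4.55116589e-02  7.18525566e+01]
```

Request:
{"name": "apply_moves", "arguments": {"increments": [[0.0,0,0.4,0,0,0,0.8],[0.0,0,0.5,0,0,0,0.8],[0,0,0.5,0,0,0,0.8],[0,0,0.25,0,0,0,0.8],[0,0,0.15,0,0,0,0.8],[0,0,0.08,0,0,0,0.8],[0,0,0,0,0,0,0.8],[0,0,0,0,0,0,0.8],[0,0,0,0,0,0,0.8],[0,0,0,0,0,0,0.8]]}}

```text
time_s: 5.5
eef_pos: [526.9, -23.5, 34.1]
orientation: [3.142, -0.002, -0.093]
wrist_force: [-0.3, -0.2, -0.3]
grip_width: 27.9
```

Request:
{"name": "apply_moves", "arguments": {"increments": [[0,0,0.04,0,0,0,0.8],[0,0,0,0,0,0,0.8]]}}

```text
time_s: 5.67
eef_pos: [526.4, -23.5, 32.0]
orientation: [3.142, -0.001, -0.093]
wrist_force: [-0.4, 0.4, -0.9]
grip_width: 27.8
```

Request:
{"name": "apply_moves", "arguments": {"increments": [[0,0,0.05,0,0,0,0.8],[0,0,0,0,0,0,0.8],[0,0,0,0,0,0,0.8]]}}

```text
time_s: 5.92
eef_pos: [526.0, -23.4, 29.6]
orientation: [-3.142, 0.0, -0.093]
wrist_force: [0.1, -0.7, -0.3]
grip_width: 27.7
```

Request:
{"name": "apply_moves", "arguments": {"increments": [[0,0,0.03,0,0,0,0.8],[0,0,0,0,0,0,0.8],[0,0,0,0,0,0,0.8]]}}

```text
time_s: 6.17
eef_pos: [526.1, -23.4, 28.4]
orientation: [3.142, 0.0, -0.093]
wrist_force: [1.0, -0.0, -0.2]
grip_width: 27.7
```

Request:
{"name": "apply_moves", "arguments": {"increments": [[0,0,0.02,0,0,0,0.8],[0,0,0,0,0,0,0.8],[0,0,0,0,0,0,0.8]]}}

```text
time_s: 6.42
eef_pos: [526.2, -23.5, 28.1]
orientation: [3.142, -0.0, -0.093]
wrist_force: [-0.6, 1.0, 4.3]
grip_width: 27.4
```

Request:
{"name": "apply_moves", "arguments": {"increments": [[0,0,0.02,0,0,0,0.8],[0,0,0,0,0,0,0.8],[0,0,0,0,0,0,0.8]]}}

```text
time_s: 6.67
eef_pos: [526.3, -23.4, 28.1]
orientation: [3.142, -0.001, -0.093]
wrist_force: [-3.7, 0.6, 10.5]
grip_width: 27.3
```

Request:
{"name": "apply_moves", "arguments": {"increments": [[0,0,-0.03,0,0,0,0.8],[0,0,0,0,0,0,0.3],[0,0,0,0,0,0,0.1],[0,0,0,0,0,0,0],[0,0,0,0,0,0,-0.1],[0,0,0,0,0,0,-0.1],[0,0,-0.2,0,0,0,-0.1],[0,0,-0.5,0,0,0,-0.2],[0,0,-0.7,0,0,0,-0.3],[0,0,-0.7,0,0,0,-0.4],[0,0,-0.7,0,0,0,-0.4],[0,0,0,0,0,0,-0.4]]}}

```text
time_s: 7.67
eef_pos: [530.1, -23.9, 146.0]
orientation: [3.141, -0.011, -0.093]
wrist_force: [2.0, 0.1, 0.0]
grip_width: 60.1
```

```bash
python3 - <<'E'
from workcell import *
from h import *
from plan import *
c=camera("side");np.savez("side3.npz",**c);c=load("side3");crop(c,240,160,350,260,6,"pics/side3.png")
W=cloud(c);o=np.array([521.3,-81.1]);a=-0.0908;R=np.array([[np.cos(a),np.sin(a)],[-np.sin(a),np.cos(a)]])
C=W.copy();C[...,:2]=(W[...,:2]-o)@R.T
m=(abs(C[...,0])<20)&(C[...,1]>40)&(C[...,1]<78)&(C[...,2]>62)&(C[...,2]<70)
r=cv2.minAreaRect(C[m][:,:2].astype(np.float32));print(m.sum(),C[m].mean(0),r)
s=sense();print(s["joint_positions"])
plan([517.2,-126.9,140],-0.241+1.6,9,g=-0.3)
E
```

```text
82 [ 0.5058248  59.43920731 65.36786042] ((0.8617734909057617, 57.75099563598633), (26.343616485595703, 18.753047943115234), 0.7868430018424988)
[-1.24642527e-01  3.24830958e-01  1.72814465e+00  3.26735175e-06
  1.08077474e+00 -3.19006813e-02]
now [528.9 -23.7 143.8] ori [ 3.1413 -0.0078 -0.0927] t 7.72 w 59.8
[[-0.01,0.29,0.01,0,0,-1.54,-0.3],[-0.05,0.28,0.01,0,0,-1.54,-0.3],[-0.09,0.27,0.01,0,0,-1.54,-0.3],[-0.14,0.26,0.01,0,0,-1.54,-0.3],[-0.18,0.22,0.01,0,0,-1.54,-0.3],[-0.21,0.2,0.01,0,0,-1.54,-0.3],[-0.24,0.16,0.01,0,0,-1.54,-0.3],[-0.27,0.11,0.01,0,0,-1.54,-0.3],[-0.28,0.08,0.01,0,0,-1.54,-0.3]]
end [ 517.2 -127.1  140.2] 1.359
```

View pics/side3.png

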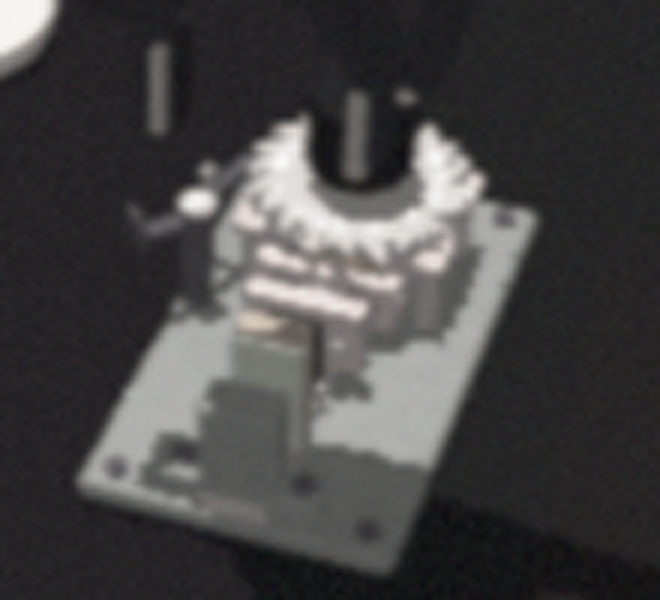

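```bash
python3 - <<'E'
from h import *
o=np.array([521.3,-81.1]);a=-0.0908;R=np.array([[np.cos(a),np.sin(a)],[-np.sin(a),np.cos(a)]])
for n in("top0","side0"):
    C=cloud(load(n));C[...,:2]=(C[...,:2]-o)@R.T
    m=(C[...,0]>30)&(C[...,0]<85)&(C[...,1]>-80)&(C[...,1]<40)&(C[...,2]>55)
    p=C[m];print(n,m.sum(),np.sort(p[:,2])[-8:].round(1));print(p[p[:,2]>59].round(0).tolist())
E
python3 -c "
from plan import *
plan([517.0,-126.9,125],-0.241+1.6,12,g=-0.3);print(sense()['joint_positions'])"
```

```text
top0 133 [62.9 63.3 63.4 63.7 64.4 64.6 64.8 64.9]
[[72.0, 11.0, 65.0], [72.0, 8.0, 65.0], [70.0, 12.0, 61.0], [70.0, 10.0, 64.0], [67.0, 15.0, 64.0], [67.0, 12.0, 63.0], [64.0, 15.0, 65.0], [57.0, -3.0, 61.0], [58.0, -8.0, 60.0], [55.0, -1.0, 60.0], [55.0, -3.0, 61.0], [54.0, -6.0, 63.0], [55.0, -8.0, 60.0], [56.0, -11.0, 60.0], [52.0, -1.0, 62.0], [52.0, -4.0, 61.0], [52.0, -6.0, 62.0], [52.0, -8.0, 62.0], [53.0, -11.0, 61.0], [50.0, -1.0, 60.0], [50.0, -4.0, 61.0], [50.0, -9.0, 61.0], [51.0, -11.0, 61.0], [48.0, -2.0, 59.0], [47.0, -4.0, 61.0], [47.0, -6.0, 62.0], [47.0, -9.0, 63.0], [48.0, -11.0, 62.0], [49.0, -16.0, 59.0], [45.0, -4.0, 62.0], [46.0, -9.0, 59.0], [36.0, -56.0, 60.0], [34.0, -58.0, 59.0]]
side0 136 [62.4 62.8 62.9 63.  63.3 63.6 64.1 65.8]
[[36.0, -59.0, 59.0], [31.0, -60.0, 60.0], [39.0, -54.0, 60.0], [36.0, -46.0, 60.0], [36.0, -38.0, 60.0], [32.0, -33.0, 59.0], [31.0, -26.0, 59.0], [59.0, -8.0, 62.0], [58.0, -12.0, 59.0], [55.0, -11.0, 61.0], [53.0, -12.0, 61.0], [51.0, -11.0, 62.0], [58.0, -4.0, 62.0], [56.0, -7.0, 61.0], [54.0, -7.0, 62.0], [52.0, -9.0, 61.0]
[... 352 characters left out ...]
6.0], [53.0, 2.0, 60.0], [71.0, 13.0, 60.0], [67.0, 16.0, 64.0], [70.0, 15.0, 60.0], [68.0, 14.0, 60.0]]
now [528.9 -23.7 143.8] ori [ 3.1413 -0.0078 -0.0927] t 7.72 w 59.8
[[-0.0,0.22,0.04,0,0,-1.16,-0.3],[-0.04,0.21,0.04,0,0,-1.16,-0.3],[-0.05,0.21,0.04,0,0,-1.16,-0.3],[-0.08,0.2,0.04,0,0,-1.16,-0.3],[-0.11,0.19,0.04,0,0,-1.16,-0.3],[-0.13,0.17,0.03,0,0,-1.16,-0.3],[-0.14,0.16,0.04,0,0,-1.16,-0.3],[-0.17,0.14,0.04,0,0,-1.16,-0.3],[-0.18,0.12,0.04,0,0,-1.16,-0.3],[-0.19,0.09,0.04,0,0,-1.16,-0.3],[-0.21,0.07,0.04,0,0,-1.16,-0.3],[-0.21,0.05,0.04,0,0,-1.16,-0.3]]
end [ 517.  -126.8  125. ] 1.365
[-1.24642527e-01  3.24830958e-01  1.72814465e+00  3.26735175e-06
  1.08077474e+00 -3.19006813e-02]
```

Request:
{"name": "apply_moves", "arguments": {"increments": [[0,0.22,0,0,0,-1,-0.3],[-0.03,0.22,0,0,0,-1,-0.3],[-0.05,0.21,0.04,0,0,-1,-0.3],[-0.08,0.2,0.04,0,0,-1,-0.3],[-0.1,0.19,0.04,0,0,-1,-0.3],[-0.12,0.18,0.03,0,0,-1,-0.3],[-0.14,0.17,0.04,0,0,-1,-0.3],[-0.16,0.15,0.04,0,0,-1,-0.3],[-0.17,0.13,0.04,0,0,-1,-0.3],[-0.18,0.11,0.04,0,0,-1,-0.3],[-0.2,0.09,0.04,0,0,-1,-0.3],[-0.2,0.07,0.04,0,0,-1,-0.3]]}}

```text
time_s: 8.72
eef_pos: [509.1, -126.3, 123.4]
orientation: [-3.139, 0.0, 1.169]
wrist_force: [-0.3, 0.1, 0.2]
grip_width: 55.6
```

Request:
{"name": "apply_moves", "arguments": {"increments": [[0,0,0,0,0,-1,-0.3],[0,0,0,0,0,-0.9,-0.3],[0,0,0,0,0,0,-0.3],[0,0,0,0,0,0,-0.3]]}}

```text
time_s: 9.05
eef_pos: [509.5, -126.0, 123.7]
orientation: [-3.14, -0.0, 1.36]
wrist_force: [-0.8, 0.5, -0.2]
grip_width: 55.3
```

```bash
python3 -c "
from plan import *
plan([517.0,-126.9,66],-0.241+1.6,4,g=-0.3);print(sense()['joint_positions'])"
```

```text
now [ 509.5 -126.   123.7] ori [-3.1398e+00 -2.0000e-04  1.3601e+00] t 9.05 w 55.3
[[0.0,0.05,0.36,0,0,0.0,-0.3],[0.01,0.04,0.36,0,0,0.0,-0.3],[0.0,0.05,0.36,0,0,0.0,-0.3],[0.01,0.05,0.36,0,0,0.0,-0.3]]
end [ 517.1 -126.8   66.1] 1.36
[-3.22908321e-01  3.47141912e-01  1.75492379e+00 -1.45377938e-05
  1.04134826e+00 -1.68295816e+00]
```

Request:
{"name": "apply_moves", "arguments": {"increments": [[0.01,0.1,0,0,0,0,-0.3],[0.01,0.09,0,0,0,0,-0.3],[0,0,0.3,0,0,0,-0.3],[0,0,0.4,0,0,0,-0.3],[0,0,0.4,0,0,0,-0.3],[0,0,0.22,0,0,0,-0.3],[0,0,0.1,0,0,0,-0.3],[0,0,0,0,0,0,-0.3],[0,0,0,0,0,0,-0.3],[0,0,0,0,0,0,-0.3]]}}

```text
time_s: 9.88
eef_pos: [518.6, -127.2, 68.4]
orientation: [3.14, 0.0, 1.363]
wrist_force: [0.0, -0.2, 0.1]
grip_width: 55.4
```

```bash
python3 - <<'E'
from workcell import *
from h import *
c=camera("side");np.savez("side4.npz",**c);c=load("side4");crop(c,240,140,350,240,6,"pics/side4.png")
s=sense();print({k:np.round(s[k],3).tolist() for k in("eef_pos","orientation","wrist_force","moment")})
E
```

```text
{'eef_pos': [518.583, -127.189, 68.504], 'orientation': [3.14, 0.0, 1.363], 'wrist_force': [0.313, 0.84, -0.248], 'moment': [-0.019, 0.009, 0.036]}
```

View pics/side4.png

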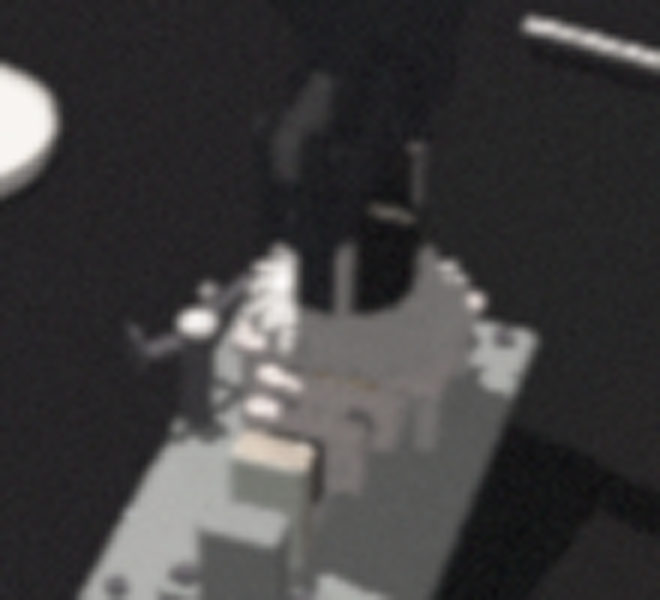

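Request:
{"name": "apply_moves", "arguments": {"increments": [[0,-0.03,0.04,0,0,0,-0.1],[0,0,0.02,0,0,0,0.1],[0,0,0,0,0,0,0.3],[0,0,0,0,0,0,0.6],[0,0,0,0,0,0,0.6],[0,0,0,0,0,0,0.6],[0,0,0,0,0,0,0.6],[0,0,0,0,0,0,0.6]], "squeeze": 70}}

```text
time_s: 10.6
eef_pos: [517.0, -128.0, 66.8]
orientation: [3.14, 0.002, 1.363]
wrist_force: [-2.9, -3.9, 7.4]
grip_width: 40.8
```

```bash
cat > m.py <<'E'
from workcell import *
import numpy as np
s=sense();print("t %.2f yaw %.4f q6 %.4f w %.1f pos %s F %s M %s tau6 %.3f"%(s["time_s"],s["orientation"][2],s["joint_positions"][5],s["grip_width"],np.round(s["eef_pos"],1),np.round(s["wrist_force"],1),np.round(s["moment"],3),s["tau"][5]))
E
python3 m.py
```

```text
t 10.60 yaw 1.3633 q6 -1.6828 w 40.8 pos [ 517.  -128.    66.8] F [-2.9 -3.9  7.4] M [-0.451  0.405  0.065] tau6 0.052
```

Request:
{"name": "apply_moves", "arguments": {"increments": [[0,0,0,0,0,0.5,0.6],[0,0,0,0,0,0.5,0.6],[0,0,0,0,0,0.5,0.6],[0,0,0,0,0,0.5,0.6]]}}

```text
time_s: 10.93
eef_pos: [516.9, -128.0, 66.8]
orientation: [3.139, 0.002, 1.152]
wrist_force: [-2.3, -2.9, 8.6]
grip_width: 41.0
```

```bash
python3 m.py
```

```text
t 10.93 yaw 1.1518 q6 -1.4710 w 41.0 pos [ 516.9 -128.    66.8] F [-2.3 -2.9  8.6] M [-0.478  0.441  0.149] tau6 -0.468
```

Request:
{"name": "apply_moves", "arguments": {"increments": [[0,0,0,0,0,0.5,0.6],[0,0,0,0,0,0.5,0.6],[0,0,0,0,0,0.5,0.6],[0,0,0,0,0,0.5,0.6]]}}

```text
time_s: 11.27
eef_pos: [516.9, -128.0, 66.8]
orientation: [3.139, 0.001, 0.942]
wrist_force: [-2.1, -2.8, 8.7]
grip_width: 40.8
```

```bash
python3 m.py
```

```text
t 11.27 yaw 0.9423 q6 -1.2615 w 40.8 pos [ 516.9 -128.    66.8] F [-2.1 -2.8  8.7] M [-0.516  0.518  0.134] tau6 -0.525
```

Request:
{"name": "apply_moves", "arguments": {"increments": [[0,0,0,0,0,0,0.6],[0,0,0,0,0,0,0.6],[0,0,0,0,0,0,0.6]]}}

```text
time_s: 11.52
eef_pos: [517.0, -128.0, 66.8]
orientation: [3.139, 0.001, 0.944]
wrist_force: [-2.5, -3.9, 8.3]
grip_width: 40.9
```

```bash
python3 m.py
```

```text
t 11.52 yaw 0.9444 q6 -1.2637 w 40.9 pos [ 517.  -128.    66.8] F [-2.5 -3.9  8.3] M [-0.532  0.455 -0.035] tau6 -0.022
```

Request:
{"name": "apply_moves", "arguments": {"increments": [[0,0,0,0,0,-0.3,0.6],[0,0,0,0,0,-0.3,0.6]]}}

```text
time_s: 11.68
eef_pos: [516.9, -128.0, 66.8]
orientation: [3.139, 0.001, 1.009]
wrist_force: [-2.6, -2.9, 8.3]
grip_width: 40.6
```

```bash
python3 m.py
```

```text
t 11.68 yaw 1.0086 q6 -1.3280 w 40.6 pos [ 516.9 -128.    66.8] F [-2.6 -2.9  8.3] M [-0.555  0.46  -0.084] tau6 0.394
```

Request:
{"name": "apply_moves", "arguments": {"increments": [[0,0,0,0,0,-0.3,0.6],[0,0,0,0,0,-0.3,0.6]]}}

```text
time_s: 11.85
eef_pos: [516.9, -128.0, 66.8]
orientation: [3.139, 0.001, 1.071]
wrist_force: [-2.6, -2.2, 7.5]
grip_width: 40.6
```

```bash
python3 m.py
```

```text
t 11.85 yaw 1.0715 q6 -1.3909 w 40.6 pos [ 516.9 -128.    66.8] F [-2.6 -2.2  7.5] M [-0.49   0.425 -0.008] tau6 0.355
```

Request:
{"name": "apply_moves", "arguments": {"increments": [[0,0,0,0,0,-0.25,0.6],[0,0,0,0,0,-0.25,0.6]]}}

```text
time_s: 12.02
eef_pos: [516.9, -128.0, 66.8]
orientation: [3.139, 0.001, 1.123]
wrist_force: [-2.5, -4.7, 7.3]
grip_width: 40.8
```

```bash
python3 m.py
```

```text
t 12.02 yaw 1.1230 q6 -1.4426 w 40.8 pos [ 516.9 -128.    66.8] F [-2.5 -4.7  7.3] M [-0.518  0.413 -0.365] tau6 -0.100
```

Request:
{"name": "apply_moves", "arguments": {"increments": [[0,0,0,0,0,-0.25,0.6]]}}

```text
time_s: 12.1
eef_pos: [516.9, -128.0, 66.8]
orientation: [3.139, 0.001, 1.149]
wrist_force: [-3.7, -4.8, 9.1]
grip_width: 40.8
```

```bash
python3 m.py
```

```text
t 12.10 yaw 1.1486 q6 -1.4683 w 40.8 pos [ 516.9 -128.    66.8] F [-3.7 -4.8  9.1] M [-0.629  0.473 -0.643] tau6 -0.308
```

Request:
{"name": "apply_moves", "arguments": {"increments": [[0,0,0,0,0,-0.25,0.6]]}}

```text
time_s: 12.18
eef_pos: [516.9, -128.1, 66.8]
orientation: [3.139, 0.001, 1.174]
wrist_force: [-3.5, -5.6, 9.0]
grip_width: 40.7
```

```bash
python3 m.py
```

```text
t 12.18 yaw 1.1736 q6 -1.4937 w 40.7 pos [ 516.9 -128.1   66.8] F [-3.5 -5.6  9. ] M [-0.683  0.449 -1.161] tau6 -0.775
```

Request:
{"name": "apply_moves", "arguments": {"increments": [[0,0,0,0,0,0.5,0.6],[0,0,0,0,0,0.75,0.6],[0,0,0,0,0,0.75,0.6],[0,0,0,0,0,0.75,0.6],[0,0,0,0,0,0.75,0.6],[0,0,0,0,0,0.75,0.6],[0,0,0,0,0,0.75,0.6],[0,0,0,0,0,0.75,0.6],[0,0,0,0,0,0.75,0.6],[0,0,0,0,0,0.75,0.6],[0,0,0,0,0,0.5,0.6]]}}

```text
time_s: 13.1
eef_pos: [516.8, -128.1, 66.8]
orientation: [3.139, -0.0, 0.36]
wrist_force: [-2.0, -3.6, 8.5]
grip_width: 40.8
```

```bash
python3 m.py
```

```text
t 13.10 yaw 0.3600 q6 -0.6791 w 40.8 pos [ 516.8 -128.1   66.8] F [-2.  -3.6  8.5] M [-0.587  0.629  0.131] tau6 -0.291
```

Request:
{"name": "apply_moves", "arguments": {"increments": [[0,0,0,0,0,0.4,0.6],[0,0,0,0,0,0.4,0.6]]}}

```text
time_s: 13.27
eef_pos: [516.8, -128.0, 66.8]
orientation: [3.139, -0.0, 0.278]
wrist_force: [-1.9, -3.9, 8.3]
grip_width: 40.6
```

```bash
python3 m.py
```

```text
t 13.27 yaw 0.2780 q6 -0.5970 w 40.6 pos [ 516.8 -128.    66.8] F [-1.9 -3.9  8.3] M [-0.558  0.678  0.161] tau6 -0.361
```

Request:
{"name": "apply_moves", "arguments": {"increments": [[0,0,0,0,0,0.4,0.6],[0,0,0,0,0,0.4,0.6]]}}

```text
time_s: 13.43
eef_pos: [516.8, -128.0, 66.8]
orientation: [3.139, -0.001, 0.194]
wrist_force: [-2.8, -3.6, 9.3]
grip_width: 40.4
```

```bash
python3 m.py
```

```text
t 13.43 yaw 0.1943 q6 -0.5133 w 40.4 pos [ 516.8 -128.    66.8] F [-2.8 -3.6  9.3] M [-0.647  0.7    0.204] tau6 -0.327
```

```bash
cat > look.py <<'E'
import sys
from workcell import *
from h import *
i=sys.argv[1];c=camera("side");np.savez(f"side{i}.npz",**c);c=load(f"side{i}");crop(c,240,160,350,260,6,f"pics/side{i}.png")
o=np.array([521.3,-81.1]);a=-0.0908;R=np.array([[np.cos(a),np.sin(a)],[-np.sin(a),np.cos(a)]])
C=cloud(c);C[...,:2]=(C[...,:2]-o)@R.T
for lab,z0,z1,y0,y1 in(("stacktop",62,69,40,80),("padtop",46,54,18,62)):
    m=(abs(C[...,0])<16)&(C[...,1]>y0)&(C[...,1]<y1)&(C[...,2]>z0)&(C[...,2]<z1)
    if m.sum()>3: r=cv2.minAreaRect(C[m][:,:2].astype(np.float32));print(lab,m.sum(),"y pct",np.percentile(C[m][:,1],[2,50,98]).round(1),"x",np.percentile(C[m][:,0],[2,98]).round(1),np.round(r[0],1),np.round(r[1],1),round(r[2],1))
E
python3 look.py 5; python3 m.py
```

```text
stacktop 78 y pct [54.4 65.3 73. ] x [-12.5  14.2] [ 0.9 63.6] [26.9 19.2] 1.7
padtop 31 y pct [35.  37.7 61.1] x [-15.5  13.3] [-5.5 41. ] [20.1 37.3] 46.6
t 13.48 yaw 0.1920 q6 -0.5111 w 40.6 pos [ 516.8 -128.1   66.8] F [-2.6 -4.8  8. ] M [-0.627  0.653 -0.041] tau6 0.075
```

View pics/side5.png

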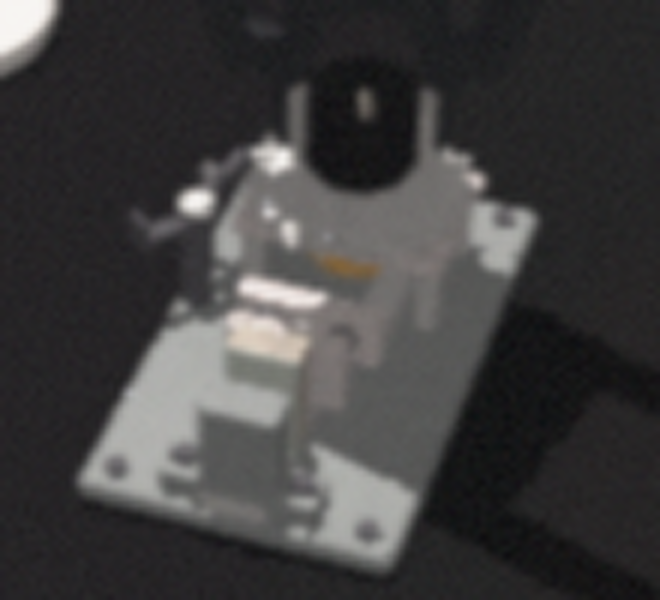

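Request:
{"name": "apply_moves", "arguments": {"increments": [[0,0,0,0,0,0.4,0.6],[0,0,0,0,0,0.4,0.6],[0,0,0,0,0,0.4,0.6],[0,0,0,0,0,0.3,0.6],[0,0,0,0,0,0.3,0.6]]}}

```text
time_s: 13.9
eef_pos: [516.7, -128.0, 66.8]
orientation: [3.139, -0.001, 0.006]
wrist_force: [-2.3, -3.5, 9.3]
grip_width: 40.4
```

```bash
python3 m.py
```

```text
t 13.90 yaw 0.0061 q6 -0.3252 w 40.4 pos [ 516.7 -128.    66.8] F [-2.3 -3.5  9.3] M [-0.506  0.703  0.188] tau6 -0.252
```

Request:
{"name": "apply_moves", "arguments": {"increments": [[0,0,0,0,0,0.3,0.6],[0,0,0,0,0,0.3,0.6]]}}

```text
time_s: 14.07
eef_pos: [516.8, -128.0, 66.8]
orientation: [3.139, -0.001, -0.057]
wrist_force: [-2.3, -3.2, 8.1]
grip_width: 40.3
```

```bash
python3 m.py
```

```text
t 14.07 yaw -0.0566 q6 -0.2625 w 40.3 pos [ 516.8 -128.    66.8] F [-2.3 -3.2  8.1] M [-0.516  0.763  0.138] tau6 -0.237
```

Request:
{"name": "apply_moves", "arguments": {"increments": [[0,0,0,0,0,0.3,0.6],[0,0,0,0,0,0.3,0.6]]}}

```text
time_s: 14.23
eef_pos: [516.7, -128.0, 66.8]
orientation: [3.139, -0.001, -0.119]
wrist_force: [-2.3, -3.8, 8.5]
grip_width: 40.5
```

```bash
python3 m.py
```

```text
t 14.23 yaw -0.1193 q6 -0.1997 w 40.5 pos [ 516.7 -128.    66.8] F [-2.3 -3.8  8.5] M [-0.484  0.735  0.178] tau6 -0.200
```

Request:
{"name": "apply_moves", "arguments": {"increments": [[0,0,0,0,0,0.3,0.6]]}}

```text
time_s: 14.32
eef_pos: [516.7, -128.1, 66.8]
orientation: [3.139, -0.001, -0.151]
wrist_force: [-1.4, -3.9, 8.3]
grip_width: 40.7
```

```bash
python3 m.py
```

```text
t 14.32 yaw -0.1509 q6 -0.1682 w 40.7 pos [ 516.7 -128.1   66.8] F [-1.4 -3.9  8.3] M [-0.542  0.762  0.047] tau6 -0.289
```

Request:
{"name": "apply_moves", "arguments": {"increments": [[0,0,0,0,0,0.3,0.6]]}}

```text
time_s: 14.4
eef_pos: [516.7, -128.0, 66.8]
orientation: [3.139, -0.001, -0.183]
wrist_force: [-2.0, -4.1, 8.8]
grip_width: 40.6
```

```bash
python3 m.py
```

```text
t 14.40 yaw -0.1826 q6 -0.1365 w 40.6 pos [ 516.7 -128.    66.8] F [-2.  -4.1  8.8] M [-0.463  0.599  0.014] tau6 -0.435
```

Request:
{"name": "apply_moves", "arguments": {"increments": [[0,0,0,0,0,0.3,0.6]]}}

```text
time_s: 14.48
eef_pos: [516.7, -128.1, 66.8]
orientation: [3.139, -0.001, -0.214]
wrist_force: [-2.2, -3.7, 9.2]
grip_width: 40.5
```

```bash
python3 m.py
```

```text
t 14.48 yaw -0.2139 q6 -0.1053 w 40.5 pos [ 516.7 -128.1   66.8] F [-2.2 -3.7  9.2] M [-0.459  0.72   0.101] tau6 -0.283
```

Request:
{"name": "apply_moves", "arguments": {"increments": [[0,0,0,0,0,0.3,0.6]]}}

```text
time_s: 14.57
eef_pos: [516.7, -128.0, 66.8]
orientation: [3.139, -0.002, -0.245]
wrist_force: [-2.5, -2.8, 8.1]
grip_width: 40.7
```

```bash
python3 m.py
```

```text
t 14.57 yaw -0.2453 q6 -0.0739 w 40.7 pos [ 516.7 -128.    66.8] F [-2.5 -2.8  8.1] M [-0.46   0.75   0.108] tau6 -0.281
```

Request:
{"name": "apply_moves", "arguments": {"increments": [[0,0,0,0,0,0.3,0.6]]}}

```text
time_s: 14.65
eef_pos: [516.7, -128.0, 66.8]
orientation: [3.139, -0.002, -0.277]
wrist_force: [-2.8, -3.0, 9.1]
grip_width: 40.2
```

```bash
python3 m.py
```

```text
t 14.65 yaw -0.2766 q6 -0.0426 w 40.2 pos [ 516.7 -128.    66.8] F [-2.8 -3.   9.1] M [-0.403  0.782  0.251] tau6 -0.135
```

Request:
{"name": "apply_moves", "arguments": {"increments": [[0,0,0,0,0,0.3,0.6]]}}

```text
time_s: 14.73
eef_pos: [516.7, -128.0, 66.8]
orientation: [3.139, -0.002, -0.308]
wrist_force: [-2.9, -3.8, 9.3]
grip_width: 40.6
```

```bash
python3 m.py
```

```text
t 14.73 yaw -0.3077 q6 -0.0114 w 40.6 pos [ 516.7 -128.    66.8] F [-2.9 -3.8  9.3] M [-0.404  0.764  0.276] tau6 -0.109
```

Request:
{"name": "apply_moves", "arguments": {"increments": [[0,0,0,0,0,0.3,0.6]]}}

```text
time_s: 14.82
eef_pos: [516.7, -128.0, 66.8]
orientation: [3.139, -0.002, -0.339]
wrist_force: [-2.9, -3.5, 8.6]
grip_width: 40.5
```

```bash
python3 m.py
```

```text
t 14.82 yaw -0.3390 q6 0.0199 w 40.5 pos [ 516.7 -128.    66.8] F [-2.9 -3.5  8.6] M [-0.382  0.726  0.321] tau6 -0.088
```

Request:
{"name": "apply_moves", "arguments": {"increments": [[0,0,0,0,0,0.3,0.6],[0,0,0,0,0,0.3,0.6],[0,0,0,0,0,0.3,0.6]]}}

```text
time_s: 15.07
eef_pos: [516.7, -128.0, 66.8]
orientation: [3.14, -0.002, -0.433]
wrist_force: [-2.0, -2.8, 8.6]
grip_width: 40.2
```

```bash
python3 m.py
```

```text
t 15.07 yaw -0.4330 q6 0.1140 w 40.2 pos [ 516.7 -128.    66.8] F [-2.  -2.8  8.6] M [-0.353  0.746  0.385] tau6 0.005
```

Request:
{"name": "apply_moves", "arguments": {"increments": [[0,0,0,0,0,0.2,0.6]]}}

```text
time_s: 15.15
eef_pos: [516.7, -128.0, 66.8]
orientation: [3.14, -0.002, -0.454]
wrist_force: [-2.4, -3.7, 9.0]
grip_width: 40.8
```

```bash
python3 m.py
```

```text
t 15.15 yaw -0.4539 q6 0.1349 w 40.8 pos [ 516.7 -128.    66.8] F [-2.4 -3.7  9. ] M [-0.334  0.704  0.375] tau6 0.198
```

Request:
{"name": "apply_moves", "arguments": {"increments": [[0,0,0,0,0,0.2,0.6]]}}

```text
time_s: 15.23
eef_pos: [516.7, -128.0, 66.8]
orientation: [3.14, -0.002, -0.475]
wrist_force: [-2.0, -3.5, 8.5]
grip_width: 40.6
```

```bash
python3 m.py
```

```text
t 15.23 yaw -0.4746 q6 0.1556 w 40.6 pos [ 516.7 -128.    66.8] F [-2.  -3.5  8.5] M [-0.434  0.76   0.363] tau6 0.049
```

Request:
{"name": "apply_moves", "arguments": {"increments": [[0,0,0,0,0,0.2,0.6]]}}

```text
time_s: 15.32
eef_pos: [516.7, -128.0, 66.8]
orientation: [3.14, -0.002, -0.496]
wrist_force: [-2.6, -3.9, 8.6]
grip_width: 40.4
```

```bash
python3 m.py
```

```text
t 15.32 yaw -0.4957 q6 0.1767 w 40.4 pos [ 516.7 -128.    66.8] F [-2.6 -3.9  8.6] M [-0.407  0.809  0.133] tau6 -0.069
```

Request:
{"name": "apply_moves", "arguments": {"increments": [[0,0,0,0,0,0.2,0.6]]}}

```text
time_s: 15.4
eef_pos: [516.7, -128.0, 66.8]
orientation: [3.14, -0.002, -0.516]
wrist_force: [-3.4, -3.5, 7.9]
grip_width: 40.4
```

```bash
python3 m.py
```

```text
t 15.40 yaw -0.5164 q6 0.1974 w 40.4 pos [ 516.7 -128.    66.8] F [-3.4 -3.5  7.9] M [-0.312  0.831  0.353] tau6 0.091
```

Request:
{"name": "apply_moves", "arguments": {"increments": [[0,0,0,0,0,0.2,0.6]]}}

```text
time_s: 15.48
eef_pos: [516.7, -128.0, 66.8]
orientation: [3.14, -0.002, -0.537]
wrist_force: [-1.8, -3.6, 8.9]
grip_width: 40.3
```

```bash
python3 m.py
```

```text
t 15.48 yaw -0.5373 q6 0.2183 w 40.3 pos [ 516.7 -128.    66.8] F [-1.8 -3.6  8.9] M [-0.312  0.827  0.36 ] tau6 0.096
```

Request:
{"name": "apply_moves", "arguments": {"increments": [[0,0,0,0,0,0.2,0.6]]}}

```text
time_s: 15.57
eef_pos: [516.7, -128.0, 66.8]
orientation: [3.14, -0.002, -0.558]
wrist_force: [-2.7, -3.8, 8.8]
grip_width: 40.4
```

```bash
python3 m.py
```

```text
t 15.57 yaw -0.5583 q6 0.2392 w 40.4 pos [ 516.7 -128.    66.8] F [-2.7 -3.8  8.8] M [-0.315  0.752  0.342] tau6 0.109
```

Request:
{"name": "apply_moves", "arguments": {"increments": [[0,0,0,0,0,0.3,0.6],[0,0,0,0,0,0.3,0.6],[0,0,0,0,0,0.3,0.6],[0,0,0,0,0,0.3,0.6],[0,0,0,0,0,0.3,0.6],[0,0,0,0,0,0.3,0.6]]}}

```text
time_s: 16.07
eef_pos: [516.7, -128.0, 66.8]
orientation: [3.14, -0.002, -0.747]
wrist_force: [-2.9, -3.4, 9.0]
grip_width: 40.3
```

```bash
python3 m.py
```

```text
t 16.07 yaw -0.7468 q6 0.4279 w 40.3 pos [ 516.7 -128.    66.8] F [-2.9 -3.4  9. ] M [-0.266  0.735  0.513] tau6 0.144
```

Request:
{"name": "apply_moves", "arguments": {"increments": [[0,0,0,0,0,0.2,0.6]]}}

```text
time_s: 16.15
eef_pos: [516.6, -128.0, 66.8]
orientation: [3.14, -0.002, -0.768]
wrist_force: [-1.4, -3.7, 8.6]
grip_width: 40.9
```

```bash
python3 m.py
```

```text
t 16.15 yaw -0.7677 q6 0.4488 w 40.9 pos [ 516.6 -128.    66.8] F [-1.4 -3.7  8.6] M [-0.285  0.733  0.499] tau6 0.340
```

Request:
{"name": "apply_moves", "arguments": {"increments": [[0,0,0,0,0,0.2,0.6]]}}

```text
time_s: 16.23
eef_pos: [516.6, -128.0, 66.8]
orientation: [3.14, -0.002, -0.788]
wrist_force: [-2.3, -3.9, 8.2]
grip_width: 40.2
```

```bash
python3 m.py
```

```text
t 16.23 yaw -0.7884 q6 0.4694 w 40.2 pos [ 516.6 -128.    66.8] F [-2.3 -3.9  8.2] M [-0.238  0.721  0.455] tau6 0.197
```

Request:
{"name": "apply_moves", "arguments": {"increments": [[0,0,0,0,0,0.2,0.6]]}}

```text
time_s: 16.32
eef_pos: [516.7, -128.0, 66.8]
orientation: [3.14, -0.002, -0.809]
wrist_force: [-2.2, -3.7, 9.7]
grip_width: 40.5
```

```bash
python3 m.py
```

```text
t 16.32 yaw -0.8095 q6 0.4905 w 40.5 pos [ 516.7 -128.    66.8] F [-2.2 -3.7  9.7] M [-0.282  0.689  0.326] tau6 0.087
```

Request:
{"name": "apply_moves", "arguments": {"increments": [[0,0,0,0,0,0.2,0.6]]}}

```text
time_s: 16.4
eef_pos: [516.6, -128.0, 66.8]
orientation: [3.14, -0.002, -0.83]
wrist_force: [-2.1, -3.5, 8.3]
grip_width: 40.9
```

```bash
python3 m.py
```

```text
t 16.40 yaw -0.8303 q6 0.5113 w 40.9 pos [ 516.6 -128.    66.8] F [-2.1 -3.5  8.3] M [-0.285  0.753  0.482] tau6 0.233
```

Request:
{"name": "apply_moves", "arguments": {"increments": [[0,0,0,0,0,0.2,0.6],[0,0,0,0,0,0,0.6]]}}

```text
time_s: 16.57
eef_pos: [516.6, -128.0, 66.8]
orientation: [3.14, -0.002, -0.851]
wrist_force: [-3.1, -2.9, 9.2]
grip_width: 40.6
```

```bash
python3 m.py
```

```text
t 16.57 yaw -0.8511 q6 0.5321 w 40.6 pos [ 516.6 -128.    66.8] F [-3.1 -2.9  9.2] M [-0.194  0.747  0.419] tau6 0.592
```

Request:
{"name": "apply_moves", "arguments": {"increments": [[0,0,0,0,0,-0.2,0.6],[0,0,0,0,0,-0.2,0.6],[0,0,0,0,0,-0.2,0.6]]}}

```text
time_s: 16.82
eef_pos: [516.6, -128.0, 66.8]
orientation: [3.14, -0.002, -0.787]
wrist_force: [-2.1, -4.0, 9.4]
grip_width: 40.7
```

```bash
python3 m.py
```

```text
t 16.82 yaw -0.7867 q6 0.4676 w 40.7 pos [ 516.6 -128.    66.8] F [-2.1 -4.   9.4] M [-0.315  0.748  0.286] tau6 0.550
```

Request:
{"name": "apply_moves", "arguments": {"increments": [[0,0,0,0,0,-0.2,0.6],[0,0,0,0,0,0,0.6]]}}

```text
time_s: 16.98
eef_pos: [516.7, -128.0, 66.8]
orientation: [3.14, -0.002, -0.767]
wrist_force: [-2.9, -5.3, 9.7]
grip_width: 40.5
```

```bash
python3 m.py; python3 look.py 6
```

```text
t 16.98 yaw -0.7666 q6 0.4473 w 40.5 pos [ 516.7 -128.    66.8] F [-2.9 -5.3  9.7] M [-0.325  0.69   0.087] tau6 -0.066
stacktop 75 y pct [63.3 72.3 79.7] x [-11.9  14.3] [ 1.2 70.8] [28.4 18. ] 0.5
padtop 31 y pct [41.9 46.3 52.6] x [-15.6  14. ] [-0.7 46.1] [ 9.9 31.7] 78.1
```

View pics/side6.png

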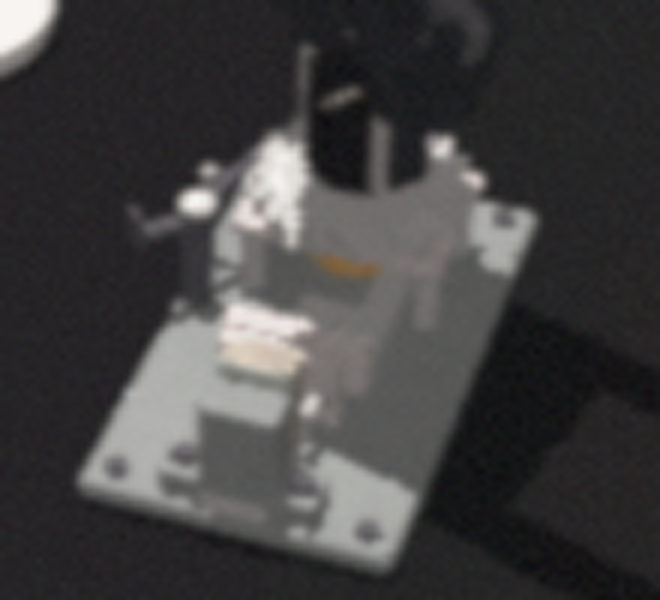

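Request:
{"name": "apply_moves", "arguments": {"increments": [[0,0,0,0,0,-0.1,0.6],[0,0,0,0,0,0,0.6]]}}

```text
time_s: 17.2
eef_pos: [516.6, -128.1, 66.8]
orientation: [3.14, -0.002, -0.757]
wrist_force: [-3.2, -3.7, 9.7]
grip_width: 40.3
```

```bash
python3 m.py
```

```text
t 17.20 yaw -0.7571 q6 0.4376 w 40.3 pos [ 516.6 -128.1   66.8] F [-3.2 -3.7  9.7] M [-0.392  0.812 -0.078] tau6 -0.116
```

The torque is now slightly negative, so the pawl is carrying the load. I release the knob, lift clear and check.

Request:
{"name": "apply_moves", "arguments": {"increments": [[0,0,0,0,0,0,0.2],[0,0,0,0,0,0,0],[0,0,0,0,0,0,-0.2],[0,0,0,0,0,0,-0.3],[0,0,0,0,0,0,-0.3],[0,0,-0.2,0,0,0,-0.3],[0,0,-0.5,0,0,0,-0.3],[0,0,-0.7,0,0,0,-0.3],[0,0,-0.8,0,0,0,-0.3],[0,0,-0.8,0,0,0,-0.3],[0,0,-0.6,0,0,0,-0.3],[0,0,-0.3,0,0,0,-0.3]]}}

```text
time_s: 18.2
eef_pos: [518.4, -127.1, 225.6]
orientation: [-3.139, -0.006, -0.758]
wrist_force: [0.2, -1.0, 0.6]
grip_width: 55.6
```

Request:
{"name": "apply_moves", "arguments": {"increments": [[-0.5,-0.5,0,0,0,0,-0.3],[-0.8,-0.8,0,0,0,0,-0.3],[-0.8,-0.8,0,0,0,0,-0.3],[-0.5,-0.5,0,0,0,0,-0.3],[0,0,0,0,0,0,-0.3],[0,0,0,0,0,0,-0.3],[0,0,0,0,0,0,-0.3]]}}

```text
time_s: 18.78
eef_pos: [512.8, 13.0, 221.6]
orientation: [3.141, -0.001, -0.757]
wrist_force: [-1.0, -0.5, -0.0]
grip_width: 55.4
```

```bash
python3 m.py; python3 look.py 7; python3 - <<'E'
from h import *
from workcell import camera
c=camera("top");np.savez("top7.npz",**c)
a=cv2.resize(np.ascontiguousarray(load("side7")["img"][160:260,240:350,::-1]),(400,364),interpolation=2)
b=cv2.resize(np.ascontiguousarray(c["img"][188:290,240:352,::-1]),(400,364),interpolation=2)
cv2.imwrite("pics/pair7.png",np.hstack([a,b]))
for n in("side0","side4","side5","side6","side7","top0","top7"):
    c=load(n);C=cloud(c);m=(np.hypot(C[...,0]-517,C[...,1]+127)<20)&(C[...,2]>93)&(C[...,2]<106)&(c["img"].min(-1)>95)
    p=np.argwhere(m)
    if len(p)>1: 
        q=np.array([ray(c,u,v,100)[:2] for v,u in p]);d=q.mean(0)-[517.2,-127];print(n,len(p),d.round(1),np.degrees(np.arctan2(d[1],d[0])).round(1))
E
```

```text
t 18.78 yaw -0.7567 q6 0.7004 w 55.4 pos [512.8  13.  221.6] F [-1.  -0.5 -0. ] M [-0.047 -0.005  0.023] tau6 0.005
stacktop 80 y pct [63.6 72.7 79.9] x [-12.   14.1] [ 1.3 71.3] [16.8 27.5] 88.8
padtop 30 y pct [43.3 46.6 52.2] x [-15.6  13.6] [-0.4 47.8] [ 9.1 30.4] 88.4
side0 14 [-9.4 -0.3] -178.1
side7 3 [11.3 11.3] 44.9
top0 52 [-2.2 -4.8] -114.5
top7 49 [ 5.9 -2.4] -22.3
```

View pics/pair7.png

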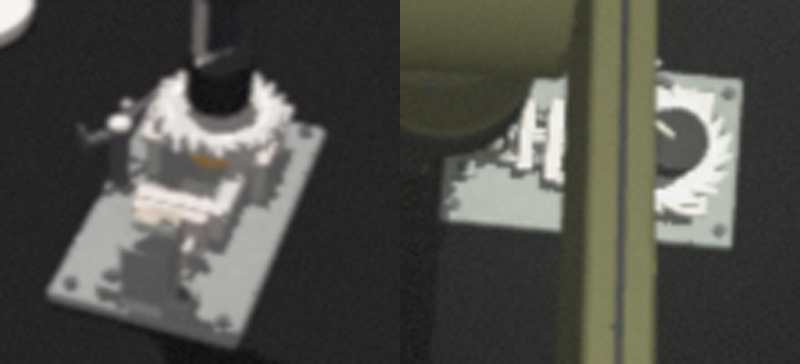

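```bash
python3 - <<'E'
from h import *
for n in("top0","top7"):
    c=load(n);ctr=proj(c,[516.6,-126.8,100]);g=c["img"].min(-1).astype(float)
    best=[]
    v,u=np.mgrid[:420,:560]
    P=np.array([[ray(c,uu,vv,100)[:2]-[516.6,-126.8] for uu in range(int(ctr[0])-14,int(ctr[0])+15)] for vv in range(int(ctr[1])-14,int(ctr[1])+15)])
    G=g[int(ctr[1])-14:int(ctr[1])+15,int(ctr[0])-14:int(ctr[0])+15]
    m=(np.hypot(P[...,0],P[...,1])<18)&(G>70)
    q=P[m];w=G[m]-70
    print(n,m.sum(),(q*w[:,None]).sum(0)/w.sum(),q.round(0).tolist())
    ce=q-(q*w[:,None]).sum(0)/w.sum();ev=np.linalg.eigh((ce*w[:,None]).T@ce)[1][:,1];print(np.degrees(np.arctan2(ev[1],ev[0])))
E
```

```text
top0 199 [-3.14645422  0.49208285] [[17.0, 5.0], [17.0, 3.0], [17.0, 0.0], [17.0, -2.0], [17.0, -4.0], [15.0, 10.0], [15.0, 7.0], [15.0, 5.0], [15.0, 3.0], [15.0, 0.0], [15.0, -2.0], [15.0, -4.0], [15.0, -6.0], [15.0, -9.0], [13.0, 12.0], [13.0, 10.0], [13.0, 7.0], [13.0, 5.0], [13.0, 3.0], [13.0, 0.0], [13.0, -2.0], [13.0, -4.0], [13.0, -6.0], [13.0, -9.0], [13.0, -11.0], [10.0, 14.0], [10.0, 12.0], [10.0, 10.0], [10.0, 7.0], [10.0, 5.0], [10.0, 3.0], [10.0, 0.0], [10.0, -2.0], [10.0, -4.0], [10.0, -6.0], [10.0, -9.0], [11.0, -11.0], [11.0, -13.0], [8.0, 14.0], [8.0, 12.0], [8.0, 10.0], [8.0, 7.0], [8.0, 5.0], [8.0, 3.0], [8.0, 1.0], [8.0, -2.0], [8.0, -4.0], [8.0, -6.0], [8.0, -9.0], [8.0, -11.0], [8.0, -13.0], [8.0, -15.0], [6.0, 17.0], [6.0, 14.0], [6.0, 12.0], [6.0, 10.0], [6.0, 7.0], [6.0, 5.0], [6.0, 3.0], [6.0, 1.0], [6.0, -2.0], [6.0, -4.0], [6.0, -6.0], [6.0, -9.0], [6.0, -11.0], [6.0, -13.0], [6.0, -15.0], [3.0, 17.0], [3.0, 14.0], [3.0, 12.0], [3.0, 10.0], [3.0, 7.0], [3.0, 5.0], [3.0, 3.0], [4.0, 1.0], [4.0, -2.0], [4.0, -4.0], [4.0, -6.0], [4.0, -9.0], [4.0, -11.0], [4.
[... 3783 characters left out ...]
2.0], [-8.0, -4.0], [-8.0, -6.0], [-8.0, -8.0], [-8.0, -11.0], [-8.0, -13.0], [-8.0, -15.0], [-10.0, 14.0], [-10.0, 12.0], [-10.0, 10.0], [-10.0, 8.0], [-10.0, 5.0], [-10.0, 3.0], [-10.0, 1.0], [-10.0, -2.0], [-10.0, -4.0], [-10.0, -6.0], [-10.0, -8.0], [-10.0, -11.0], [-10.0, -13.0], [-13.0, 12.0], [-13.0, 10.0], [-13.0, 8.0], [-12.0, 5.0], [-12.0, 3.0], [-12.0, 1.0], [-12.0, -1.0], [-12.0, -4.0], [-12.0, -6.0], [-12.0, -8.0], [-12.0, -11.0], [-12.0, -13.0], [-15.0, 10.0], [-15.0, 8.0], [-15.0, 5.0], [-15.0, 3.0], [-15.0, 1.0], [-15.0, -1.0], [-15.0, -4.0], [-15.0, -6.0], [-15.0, -8.0], [-17.0, 5.0], [-17.0, 3.0], [-17.0, 1.0], [-17.0, -1.0], [-17.0, -4.0], [-17.0, -6.0]]
47.031430588679385
```

Between the start and now, the index line has gone from 170° to 47°. That is 123° (2.147 rad) clockwise, and tooth 7 predicted 2.15 rad. The wheel stayed put after I let go and the stack is upright, so I hand in.

```bash
python3 -c "
from workcell import *
print(sign_off())"
```

```text
the job is handed in; nothing more can be done
None
```

The stack is standing upright on the clamp bed, pressed against the back jaw, and the pawl holds the wheel two clicks past bearing. I handed the job in at about 19 s of the 67 s allowed.

- **Stack:** I gripped it across its 28 mm width and set it down between the jaws. It measured about 1 mm off the clamp's centre line and within 1° of square. The last picture, after release, still shows it upright against the back jaw, again about 1 mm off.
- **Tooth position:** I felt the pawl's stop once by turning back before bearing, so I knew where each click would fall.
- **Winding:** Bearing showed as a torque step of about 0.14 N m at a wheel angle of about 1.68 rad. The next two clicks showed as torque dips within 0.015 rad of where they were predicted. I stopped there and eased back until the pawl took the load.
- **After release:** The knob's index line had turned 2.147 rad in total, against 2.15 predicted for that tooth (number 7), so the pawl was holding it.

**Check limits:** The moment readings were noisy, about ±0.05 N m, so the bearing point is good to about 0.02 rad; that is well away from the nearest click. I only re-checked the wheel once after release and did not compare the other bench items with their first pictures, though neither the moves nor the force readings suggested contact with any of them.

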